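Find the stamped specimen crate and push it to the dispatch line

ROBOT

A 6-joint arm with a two-finger parallel gripper is mounted at the origin on the work surface. World frame = base frame: x ahead of the robot, y to its left, z up, the work surface at z = 0. Lengths are in mm, angles in degrees, forces in N, time in s.
With the tool pointing down it reaches from about 350 to 975 mm from the base axis. Payload 17.4 kg.
Tool frame: the origin (TCP) lies on the centre line of the jaws, within the pads' length; the fingertips stand 19 mm ahead of it and the grasp point (between the pads) is the TCP (arm.tip_extent is the distance from the TCP to the fingertips, in mm); z points along the fingers, y is the direction in which the jaws open and shut (so a half turn about z gives the same grasp; the last joint's range is limited). The gripper opens to 85 mm and grips with 20 to 120 N. Pads are 22 mm wide; open, the fingers measure 114 mm over their backs; the gripper's body (76 mm by 85 mm) begins 54 mm behind the grasp point. The pads swing forward as they close: fully open they stand 13 mm farther back than shut.
Start: joints at [68.824, 6.646, 82.598, -0, 90.757, -2.166], TCP at [219.886, 638.187, 218.603] pointing down, gripper open.
Joint ranges: [-162.19, 162.19], [-47.58, 125.68], [4.15, 143.07], [-65.23, 245.23], [0.69, 171.88], [-170.13, 170.13]. Speed limits (degrees/s): [108.29, 108.29, 127.2, 180, 180, 180].

INTERFACE

Orientations are given as a 3x3 rotation matrix whose columns are the frame's x, y, z axes.
In Python, from plant import arm gives the robot as it stands.
- The arm moves only by the shell command python3 -m creep 'ROWS' [FORCE]. ROWS is JSON, a list of rows, each a list of 3 entries, a list of its own where there are three numbers: the shift along the world's x, y, z in mm, then the turn, a rotation vector about the world's x, y, z in units of 10 degrees (1.0 is 10 degrees), then the opening, from -1 (shut) to 1 (fully open). In form: [[[tx, ty, tz], [ax, ay, az], grip], ...]. A call has 1 to 12 rows; each row is the pose to reach, as a shift and turn from the pose measured when the call began; what a row does not reach only later rows make up. A row lasts 1/8 s, in which the tool goes at most 62.5 mm and 10.7 degrees, less where a joint would pass 70% of its speed; a pose out of reach is approached as far as the arm can. A call with a gripper value outside its range is refused whole. The fingers move at their own pace and stop on an object; FORCE is the grip in N (left out, the last holds). Time passes only in rows, so rows that repeat a pose let the fingers close. It gives the time, the measured TCP pose, the force and the opening at its end, in the units of the state.
- arm.sense(): the state, without advancing time (a new reading comes with each control period).
- arm.get_image(name): name is "scene" or "side" or "wrist"; returns a dict with "color" (480x640x3 uint8, red, green, blue), "K" (3x3 intrinsics, pixels), "k1" (the pictures are not rectified: a ray, as slopes to the right and down, at radius r is drawn at 1 + k1 r^2 times it, then the intrinsics apply), "position" and "rotation" of the camera in the world; the wrist camera has in their place "tool_from_camera" (4x4, takes a point from camera to tool coordinates, whose origin is the TCP and whose axes are the flange's). Camera axes: x right, y up, looking along -z (the intrinsics and any distortion apply to the point x, -y, -z); pixel columns grow to the right and rows downward; lengths in mm; the calibration is good to about 2 mm. A picture is of the moment at which its call begins: read the wrist's pose just before it. There is no depth.
- arm.close_job(): hands the job in, once; it reports no verdict.
The state is a dict: "time": time; "qpos": joint angles; "qvel": joint speeds; "joint_torque": joint torques, N m; "ee_pos": TCP position; "tool_rot": TCP orientation; "wrist_force": force on the tool from outside, world axes, zero at the start; "torque": the same for the moment, N m; "width": finger opening in mm.
Only numpy, scipy, OpenCV 4.12 (cv2) and the standard library are available. Lean on these libraries where they do the work, as an engineer would, in place of code of your own. Each camera call takes 0.05 s, during which the arm holds its last target.

TASK

One of the two empty navy specimen crates has a violet disinfection stamp underneath. With the fingertips, tip both crates over to the robot's left, onto their long sides, so that their undersides can be seen, then push the stamped one, as it lies, forward until the yellow dispatch tape runs beneath its middle. Never lift a crate off the bench or turn it upside down, leave the other crate lying where it fell, and leave everything else on the bench alone.

Things in the scene. Friction and masses are not known exactly. Their poses are not given: they have to be found in the camera images.
- crate_a: Empty navy specimen crate, 130 mm (its x) x 80 (y) x 110 high, 0.2 to 0.32 kg, smooth flat outside faces, white perforated insert 16 mm below the rim. Origin: centre of its underside, z towards its open top; it starts upright, its +x pointing away from the robot within 0.35 rad. Looks like crate_b from outside, but has the violet stamp underneath.
- crate_b: Empty navy specimen crate, 130 mm (its x) x 80 (y) x 110 high, 0.2 to 0.32 kg, smooth flat outside faces, white perforated insert 16 mm below the rim. Origin: centre of its underside, z towards its open top; it starts upright, its +x pointing away from the robot within 0.35 rad. Looks like crate_a from outside; no stamp underneath.
- dispatch_line: The dispatch line: a straight strip of yellow tape, 24 mm wide, 580 mm long, flat on the bench (no height), beyond the crates and across their way. Its y runs along the tape (from -250 to +330 mm of the origin, which lies on its centre line), its x points across it, away from the robot.
- jar: Small clear specimen jar with an orange cap, 41 mm across, 62 mm tall, loose, standing between the two crates' ways to the line. Origin: centre of its underside. Leave it alone.
- orange_rack: Empty two-tier tube rack, orange-red and white, 110 x 220 x 66 mm, loose, at the robot's right. Origin: centre of its underside, long side roughly along world x. Leave it alone.
- grey_rack: Grey and white tube rack, 110 x 220 mm, with red-capped tubes up to 98 mm high, loose, at the robot's left. Origin: centre of its underside. Leave it alone.
- beaker: Glass beaker, 68 mm across, 90 mm tall, loose, at the robot's left. Origin: centre of its underside. Leave it alone.
- wash_bottle: White wash bottle with a red cap and spout, 66 mm across, 190 mm tall, loose, beyond the line. Origin: centre of its underside. Leave it alone.
- marker: White and blue marker pen, 122 mm long, 13 mm thick, lying on a paper card at the robot's right. Origin: middle of its length, on the card. Leave it alone.
- crate_a_k0 (a point): Lower corner of crate_a, near right as the robot sees it at the start: x -65, y -40, z 0 mm in its frame.
- crate_a_k1 (a point): Lower corner of crate_a, near left as the robot sees it at the start: x -65, y +40, z 0 mm in its frame.
- crate_a_k2 (a point): Lower corner of crate_a, far right as the robot sees it at the start: x +65, y -40, z 0 mm in its frame.
- crate_a_k3 (a point): Lower corner of crate_a, far left as the robot sees it at the start: x +65, y +40, z 0 mm in its frame.
- crate_a_mid (a point): Middle of crate_a, 55 mm above the underside on its axis. Mass centre about 50 mm up, friction on the bench 0.5 to 0.7: pushed across a long side within 25 mm of the rim (1 to 2 N) it tips about the opposite long lower edge without sliding much; past about 0.65 rad it goes over by itself and comes to lie on that long side, 80 mm high. Lying, it slides when pushed.
- crate_a_under (a point): Middle of the underside of crate_a: a white panel, 100 x 56 mm, with the stamp on it, a violet ring and disc 54 mm across. Seen by the scene camera (far side of the bench, at the robot's right) once the crate lies on its left side, tipped to the robot's left.
- crate_b_k0 (a point): Lower corner of crate_b, near right as the robot sees it at the start: x -65, y -40, z 0 mm in its frame.
- crate_b_k1 (a point): Lower corner of crate_b, near left as the robot sees it at the start: x -65, y +40, z 0 mm in its frame.
- crate_b_k2 (a point): Lower corner of crate_b, far right as the robot sees it at the start: x +65, y -40, z 0 mm in its frame.
- crate_b_k3 (a point): Lower corner of crate_b, far left as the robot sees it at the start: x +65, y +40, z 0 mm in its frame.
- crate_b_mid (a point): Middle of crate_b, 55 mm above the underside on its axis. Mass centre about 50 mm up, friction on the bench 0.5 to 0.7: pushed across a long side within 25 mm of the rim (1 to 2 N) it tips about the opposite long lower edge without sliding much; past about 0.65 rad it goes over by itself and comes to lie on that long side, 80 mm high. Lying, it slides when pushed.
- crate_b_under (a point): Middle of the underside of crate_b: a white panel, 100 x 56 mm, blank. Seen by the scene camera (far side of the bench, at the robot's right) once the crate lies on its left side, tipped to the robot's left.

How it is judged (in metres and radians):
On the way, in this order (a step that is already met when the one before it is completed fails the run):
1. one crate lies on its left side (tilt 1.4 to 1.75 rad, its right lower corners more than 50 mm up) (((angle between crate_a's own z axis and vertical between 1.4 and 1.75 rad and height (world z) of each of crate_a_k0, crate_a_k2 above 0.05 m) or (angle between crate_b's own z axis and vertical between 1.4 and 1.75 rad and height (world z) of each of crate_b_k0, crate_b_k2 above 0.05 m))), for 0.2 s.
2. both crates lie on their left sides, the stamped one not yet at the line (angle between crate_a's own z axis and vertical between 1.4 and 1.75 rad and height (world z) of each of crate_a_k0, crate_a_k2, crate_b_k0, crate_b_k2 above 0.05 m and angle between crate_b's own z axis and vertical between 1.4 and 1.75 rad and x of crate_a_mid in the frame of dispatch_line below -0.05 m), for 0.3 s.
At the end, for the whole second after the job is handed in: Both crates lie at rest on their left sides (tilt 1.4 to 1.75 rad, right lower corners over 50 mm up); the stamped one's middle is within 25 mm of the tape's centre line and within its length, the other's within 170 mm of where it began (tipping moves it some 100 mm) (x of crate_a_mid in the frame of dispatch_line between -0.025 and 0.025 m and y of crate_a_mid in the frame of dispatch_line between -0.25 and 0.33 m and distance of crate_b_mid from where it was at the start of the episode below 0.17 m and angle between crate_a's own z axis and vertical between 1.4 and 1.75 rad and height (world z) of each of crate_a_k0, crate_a_k2, crate_b_k0, crate_b_k2 above 0.05 m and angle between crate_b's own z axis and vertical between 1.4 and 1.75 rad and linear speed of each of crate_a, crate_b below 0.02 m/s); the robot touches nothing.
It fails at once if a crate is lifted off the bench or turned upside down (all four lower corners more than 20 mm up) (height (world z) of each of crate_a_k0, crate_a_k1, crate_a_k2, crate_a_k3 above 0.02 m or height (world z) of each of crate_b_k0, crate_b_k1, crate_b_k2, crate_b_k3 above 0.02 m).
It fails at once if a bystander is moved by more than 20 mm (distance of any of jar, orange_rack, grey_rack, beaker, wash_bottle, marker from where it was at the start of the episode above 0.02 m).
It fails at once if a bystander is tipped (angle between any of jar, orange_rack, grey_rack, beaker, wash_bottle's own z axis and vertical above 0.3 rad).
It also fails if it takes over 61 s, if anything falls off the work surface, if the arm or the gripper's body presses on something with over 40 N, if the wrist force passes 120 N, or if a joint passes its speed limit or range.

## Working session

There is one attempt and no reset: what is moved stays moved. The work goes in short steps, Python scripts to look and compute and a shell command to move; the robot and the scene stay as the last step left them, time stands still between calls to the robot, and variables do not carry over. Pictures are saved under pics/ and viewed, and the job is handed in when it is done.

```bash
mkdir -p pics; ls
python3 - <<'E'
from plant import arm
import cv2,numpy as np
s=arm.sense();print(s['time'],s['ee_pos'],s['tool_rot'],s['width'])
for n in ['scene','side','wrist']:
    im=arm.get_image(n);cv2.imwrite(f'pics/{n}0.png',im['color'][:,:,::-1]);print(n,{k:v for k,v in im.items() if k!='color'})
E
```

```text
pics
0.0 [219.83520126 637.97500545 217.84839363] [[-9.45439931e-01  3.25796214e-01 -4.03771183e-04]
 [ 3.25796463e-01  9.45439314e-01 -1.08109571e-03]
 [ 2.95242613e-05 -1.15365828e-03 -9.99999334e-01]] 85.49827527542477
scene {'K': array([[567.37925789,   0.        , 323.82796412],
       [  0.        , 567.37925789, 247.26480002],
       [  0.        ,   0.        ,   1.        ]]), 'k1': -0.059002460983492995, 'position': array([1196.33304694,  535.10840495, 1405.5623799 ]), 'rotation': array([[-0.66186497, -0.63214867,  0.40289306],
       [ 0.74957843, -0.56397624,  0.34650106],
       [ 0.00818193,  0.53133686,  0.84712112]])}
side {'K': array([[476.52032315,   0.        , 323.62927772],
       [  0.        , 476.52032315, 236.30680417],
       [  0.        ,   0.        ,   1.        ]]), 'k1': -0.1067188667751767, 'position': array([ 374.45163058, -930.90243503,  979.23579173]), 'rotation': array([[ 0.97925865,  0.1444296 , -0.14210065],
       [-0.20255207,  0.68046803, -0.70422718],
       [-0.00501631,  0.71840333,  0.69560872]])}
wrist {'K': array([[399.57046196,   0.        , 312.69666793],
       [  0.        , 399.57046196, 247.93597815],
       [  0.        ,   0.        ,   1.        ]]), 'k1': -0.01913034886877204, 'tool_from_camera': array([[ 6.10398251e-04,  9.58894840e-01,  2.83761013e-01,
         7.11633268e+01],
       [ 9.99998224e-01, -1.09129232e-03,  1.53663606e-03,
         5.91151204e-01],
       [ 1.78313860e-03,  2.83759571e-01, -9.58893803e-01,
        -1.55549879e+02],
       [ 0.00000000e+00,  0.00000000e+00,  0.00000000e+00,
         1.00000000e+00]])}
```

View pics/scene0.png

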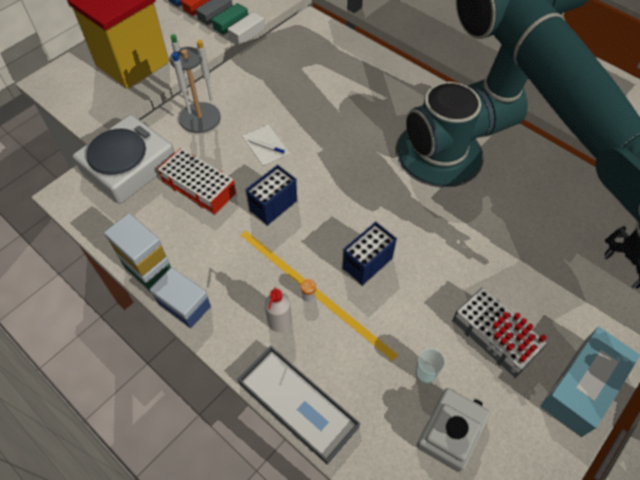

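View pics/side0.png

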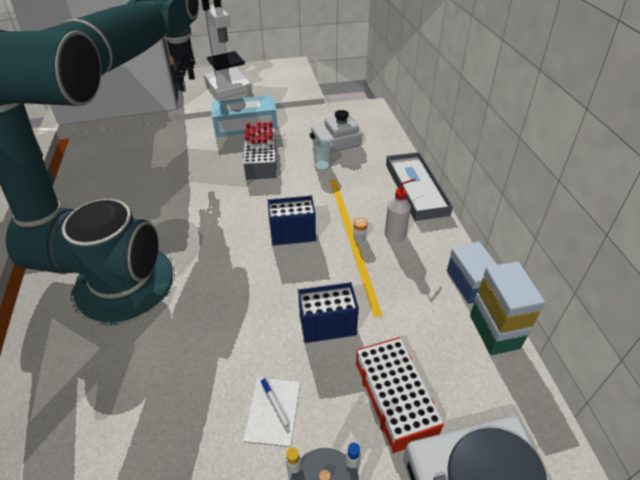

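View pics/wrist0.png

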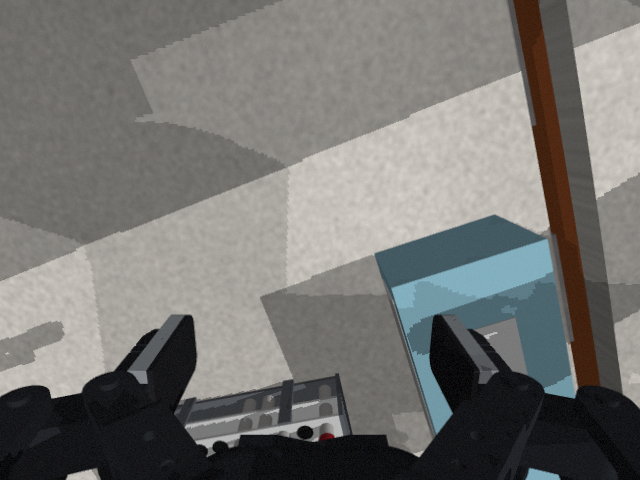

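The scene picture shows the crates at (272,195), the robot's right, and (370,252), its left. The tape runs from (243,234) to (395,356), with the jar at (308,290). I'll enlarge crops to read corners.

```bash
cat > h.py <<'E'
import numpy as np,cv2
from scipy.optimize import least_squares
from plant import arm
def cam(n):
    im=arm.get_image(n); return im
def proj(im,P):
    P=np.atleast_2d(P); c=(P-im['position'])@im['rotation']
    u=np.stack([c[:,0]/-c[:,2],-c[:,1]/-c[:,2]],1); r2=(u**2).sum(1,keepdims=True)
    u=u*(1+im['k1']*r2); K=im['K']; return u*[K[0,0],K[1,1]]+[K[0,2],K[1,2]]
def back(im,px,z):
    px=np.atleast_2d(np.array(px,float));K=im['K'];d=(px-[K[0,2],K[1,2]])/[K[0,0],K[1,1]];u=d.copy()
    for _ in range(20): u=d/(1+im['k1']*(u**2).sum(1,keepdims=True))
    r=np.stack([u[:,0],-u[:,1],-np.ones(len(u))],1)@im['rotation'].T
    p=im['position']; t=(z-p[2])/r[:,2]; return p+t[:,None]*r
def crop(im,n,x0,y0,x1,y1,s):
    c=im['color'][y0:y1,x0:x1,::-1]; cv2.imwrite('pics/'+n,cv2.resize(c,None,fx=s,fy=s,interpolation=cv2.INTER_CUBIC))
E
python3 - <<'E'
from h import *
s=cam('scene');crop(s,'s_c1.png',230,150,410,300,4.4)
s=cam('side');crop(s,'d_c1.png',260,180,400,350,3.5)
E
```

```text
(no output)
```

View pics/s_c1.png

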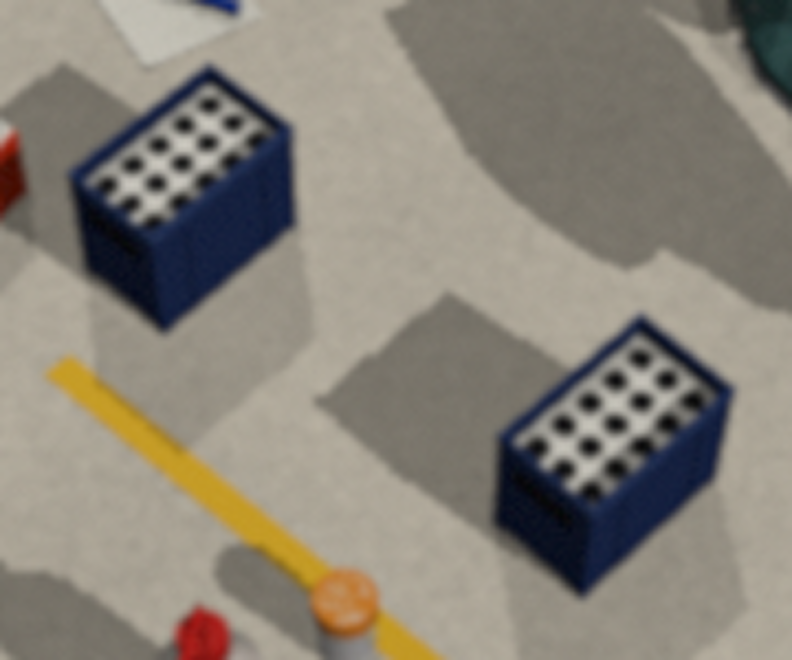

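View pics/d_c1.png

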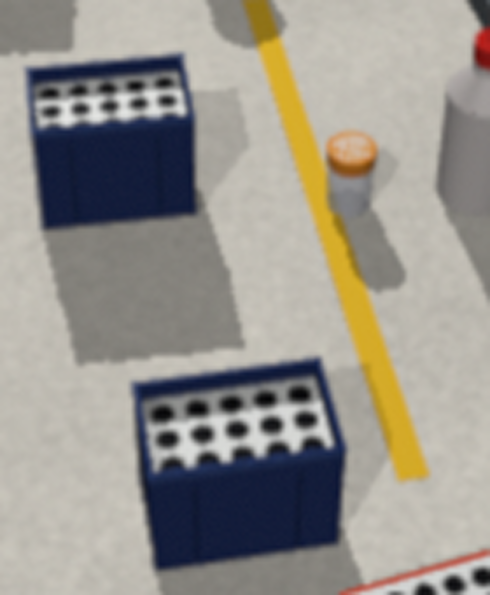

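Rim and base corners are readable in both crops. I'll fit each crate by reprojection and measure the tape and the bystanders.

Run:
```python
from h import *
s=cam('scene');d=cam('side')
cs=lambda p:(np.array(p)/4.4+[230,150]); cd=lambda p:(np.array(p)/3.5+[260,180])
C={'NR':(-65,-40),'NL':(-65,40),'FR':(65,-40),'FL':(65,40)}
D={'R':({'NR1':(209,66),'NL1':(292,128),'FL1':(158,238),'FR1':(72,176),'FL0':(166,330),'NL0':(294,225),'FR0':(90,270)},
 {'NR1':(150,472),'FR1':(343,455),'FL1':(322,360),'NL1':(134,384),'NR0':(158,568),'FR0':(338,543)}),
'L':({'NR1':(642,316),'NL1':(731,390),'FL1':(583,516),'FR1':(500,438),'FL0':(584,595),'NL0':(715,485),'FR0':(499,522)},
 {'NR1':(38,125),'FR1':(191,117),'FL1':(183,56),'NL1':(28,68),'NR0':(43,228),'FR0':(196,212)})}
def P(k,q):
    x,y=C[k[:2]];c,n=np.cos(q[2]),np.sin(q[2]);return [q[0]+c*x-n*y,q[1]+n*x+c*y,110*int(k[2])]
for n,(a,b) in D.items():
    for w in (1,2,3):
        def f(q):
            r=[]
            if w&1: r.append(proj(s,[P(k,q) for k in a])-[cs(v) for v in a.values()])
            if w&2: r.append(proj(d,[P(k,q) for k in b])-[cd(v) for v in b.values()])
            return np.concatenate(r).ravel()
        o=least_squares(f,[500,0,0],x_scale=[100,100,1]);print(n,w,o.x.round(3),'rms px',np.sqrt((o.fun**2).mean()).round(2))
print('tape sc',back(s,[(243.9,233.4),(394,355.5)],0)[:,:2].round(0))
print('tape sd',back(d,[(334,182),(377.5,315)],0)[:,:2].round(0))
print('jar',back(s,[(308.5,287)],62).round(0),back(d,[(360.5,223)],62).round(0))
print('bottle base',back(s,[(279,326)],0).round(0),'rack corner',back(s,[(157,165),(170,150),(236,185),(212,210)],66).round(0))
print('marker',back(s,[(250,140),(283,151)],5).round(0),'card',back(s,[(243,137),(268,165),(287,157)],0).round(0))
print('beaker',back(s,[(431,360)],90).round(0),'grey rack',back(s,[(481,291),(456,318),(515,372),(545,342)],50).round(0))
```

```text
R 1 [ 5.18329e+02 -2.51807e+02 -1.60000e-02] rms px 0.79
R 2 [ 5.20234e+02 -2.55662e+02 -5.50000e-02] rms px 0.88
R 3 [ 5.19227e+02 -2.53698e+02 -3.40000e-02] rms px 1.05
L 1 [ 4.87594e+02  9.15650e+01 -8.20000e-02] rms px 1.04
L 2 [ 4.88476e+02  8.95030e+01 -8.10000e-02] rms px 0.96
L 3 [ 4.88037e+02  9.09910e+01 -8.00000e-02] rms px 1.03
tape sc [[ 649. -249.]
 [ 656.  319.]]
tape sd [[ 662.  310.]
 [ 650. -248.]]
jar [[679.  38.  62.]] [[676.  29.  62.]]
bottle base [[796.  36.   0.]] rack corner [[ 677. -594.   66.]
 [ 610. -611.   66.]
 [ 569. -355.   66.]
 [ 680. -340.   66.]]
marker [[ 379. -498.    5.]
 [ 341. -383.    5.]] card [[ 382. -529.    0.]
 [ 413. -381.    0.]
 [ 348. -359.    0.]]
beaker [[640. 408.  90.]] grey rack [[373. 391.  50.]
 [485. 386.  50.]
 [509. 583.  50.]
 [388. 599.  50.]]
```

Both cameras agree to within about 4 mm. Crate R is at (519,-254), yaw -2°. Crate L is at (488,91), yaw -4.6°. The tape lies at x≈650–659. I'll start with L: move above its right side with the fingers shut and turned so the jaw axis runs along y.

```bash
python3 -m creep '[[[25,-55,0],[0,0,0.5],-1],[[50,-110,0],[0,0,1],-1],[[75,-165,0],[0,0,1.4],-1],[[95,-220,0],[0,0,1.4],-1],[[118,-275,0],[0,0,1.4],-1],[[140,-330,0],[0,0,1.4],-1],[[163,-385,0],[0,0,1.4],-1],[[186,-440,0],[0,0,1.4],-1],[[210,-495,0],[0,0,1.4],-1],[[233,-550,0],[0,0,1.4],-1],[[255,-605,0],[0,0,1.4],-1],[[268,-645,0],[0,0,1.4],-1]]'
```

```text
time: 1.85
ee_pos: [488.3, -9.2, 218.5]
tool_rot: [[-0.996, 0.089, 0.0], [0.089, 0.996, -0.0], [-0.0, -0.0, -1.0]]
wrist_force: [-0.5, 0.4, 0.5]
width: 0.2
```

```bash
python3 -m creep '[[[0,0,-35],[0,0,0],-1],[[0,0,-70],[0,0,0],-1],[[0,0,-104],[0,0,0],-1],[[0,8,-104],[0,0,0],-1],[[0,16,-104],[0,0,0],-1],[[0,22,-104],[0,0,0],-1]]'
python3 - <<'E'
from h import *
s=cam('scene');crop(s,'s2.png',230,150,410,300,4.4)
E
```

```text
time: 2.6
ee_pos: [489.0, 13.6, 116.2]
tool_rot: [[-0.996, 0.088, 0.002], [0.088, 0.996, -0.0], [-0.003, -0.0, -1.0]]
wrist_force: [-0.8, 0.2, 0.3]
width: -0.1
```

View pics/s2.png

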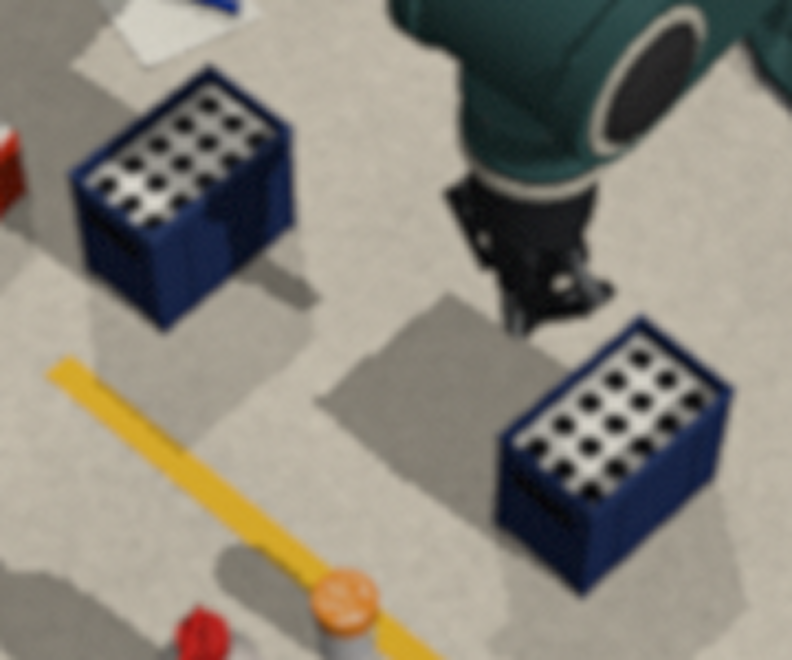

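The crate hasn't moved, and the fingers are beside its rim. Now I'll push left, rising slightly.

```bash
python3 -m creep '[[[0,9,0],[0,0,0],-1],[[0,17,0],[0,0,0],-1],[[0,25,0],[0,0,0],-1],[[0,33,0],[0,0,0],-1],[[0,41,2],[0,0,0],-1],[[0,49,5],[0,0,0],-1]]'
python3 - <<'E'
from h import *
s=cam('scene');crop(s,'s3.png',260,150,440,300,4.4)
E
```

```text
time: 3.4
ee_pos: [488.8, 63.5, 121.1]
tool_rot: [[-0.996, 0.088, 0.002], [0.088, 0.996, -0.0], [-0.002, -0.0, -1.0]]
wrist_force: [0.1, 0.2, 0.3]
width: -0.1
```

View pics/s3.png

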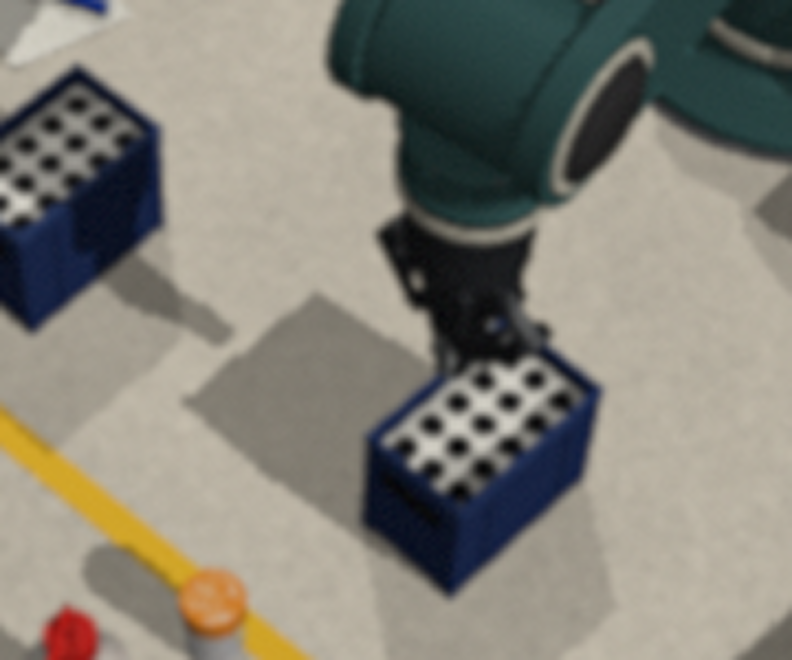

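Run:
```python
from h import *
s=cam('scene');d=cam('side')
st=arm.sense();e=st['ee_pos'];print(e,st['wrist_force'],st['width'])
for im,n in((s,'s4.png'),(d,'d4.png')):
    o=im['color']
    c=o.copy()
    tip=e+st['tool_rot']@np.array([0,0,19.]); print(n,tip,proj(im,[tip,e]).round(1), proj(im,[[488,51,110],[488,51,0]]).round(1))
crop(s,'s4.png',320,170,420,290,5);crop(d,'d4.png',240,160,370,260,6)
```

```text
[488.98614172  63.28705155 121.21260181] [-0.28872148 -0.56529031  0.42818736] -0.19774391515430062
s4.png [489.03613899  63.28329257 102.21266796] [[361.8 239.7]
 [362.2 235.9]] [[358.7 235.4]
 [356.4 256.2]]
d4.png [489.03613899  63.28329257 102.21266796] [[293.2 213.7]
 [292.8 208.5]] [[293.4 214.5]
 [295.2 242.8]]
```

View pics/s4.png

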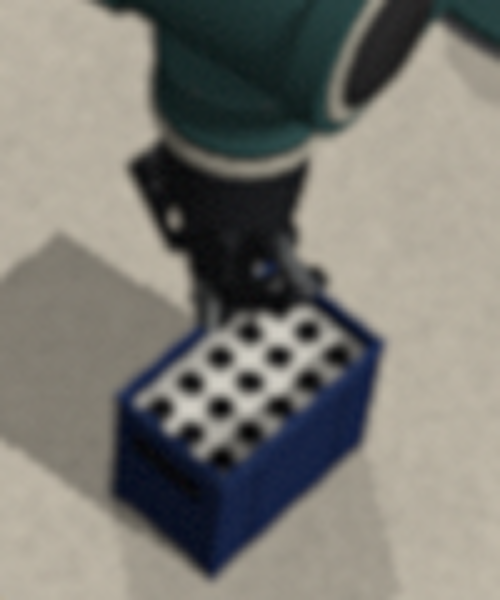

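View pics/d4.png

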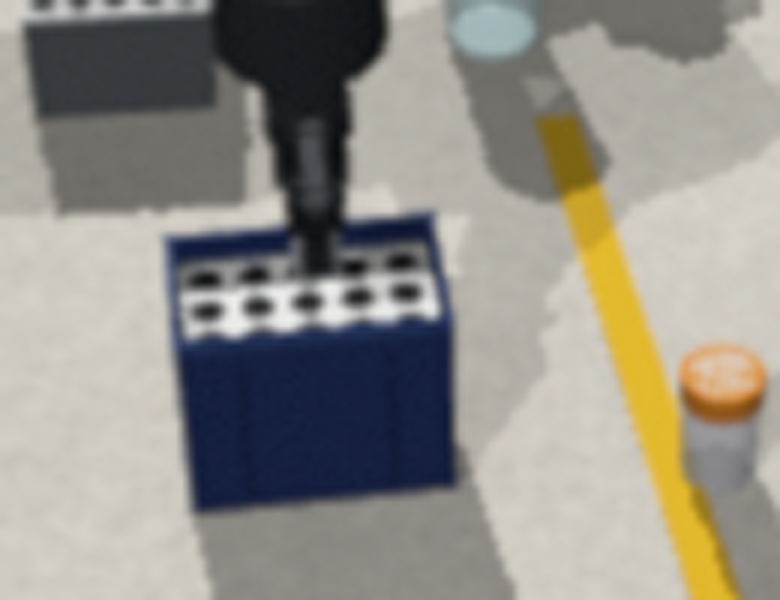

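Run:
```python
from h import *
print(arm.tip_extent)
s=cam('scene');d=cam('side')
for a in [(362,234),(365,233),(368,232)]:
  f=lambda p:np.r_[(proj(s,[p])-a).ravel(),(proj(d,[p])-[292.8,205.5]).ravel()]
  o=least_squares(f,[488,63,110]);print(a,o.x.round(1),o.fun.round(1))
crop(s,'s5.png',340,210,400,250,13);crop(d,'d5.png',270,180,320,220,15)
```

```text
19.0
(362, 234) [489.9  63.1 131.8] [ 0.2 -0.1  0.2  0.1]
(365, 233) [486.4  66.1 132.1] [-1.1  0.7 -1.2 -0.5]
(368, 232) [483.   69.1 132.3] [-2.4  1.4 -2.7 -1.1]
```

View pics/s5.png

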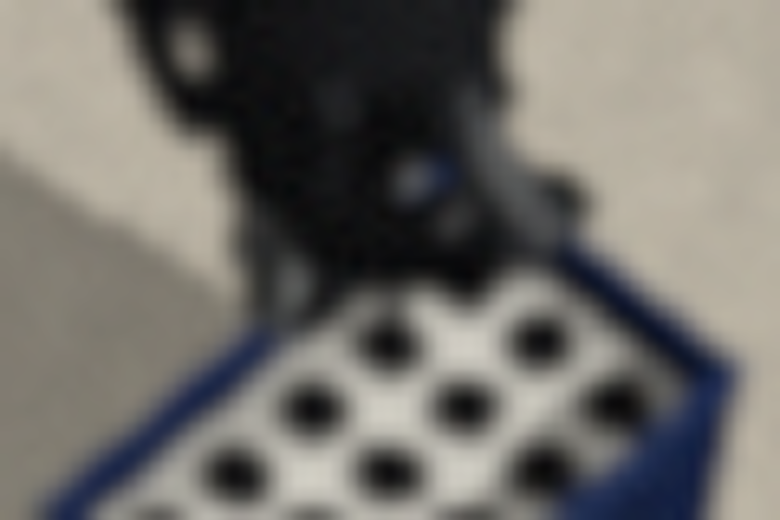

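View pics/d5.png

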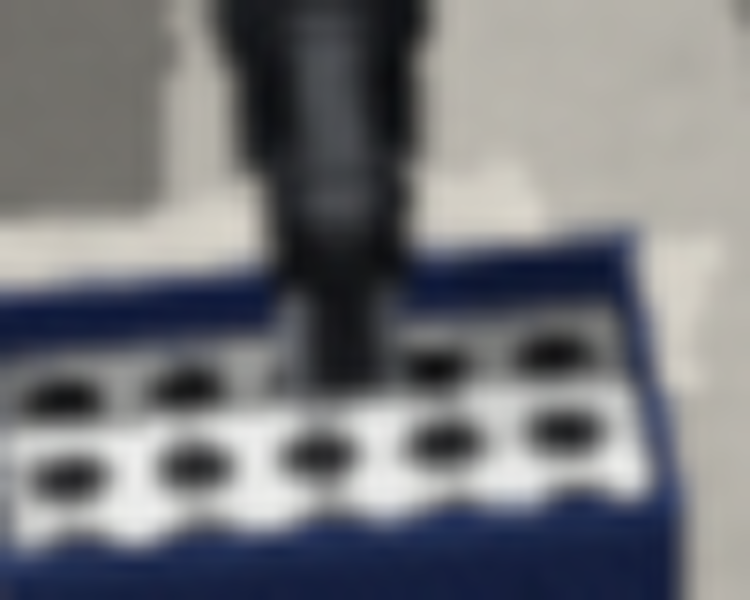

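The fingertip triangulates to z≈130, above the rim, although the reported TCP puts it at 102. So the fingers passed over the crate without touching it. I'll back off, go about 35 mm lower and check the tip height again.

```bash
python3 -m creep '[[[0,-20,0],[0,0,0],-1],[[0,-45,0],[0,0,0],-1],[[0,-60,0],[0,0,0],-1],[[0,-60,-15],[0,0,0],-1],[[0,-60,-32],[0,0,0],-1],[[0,-60,-32],[0,0,0],-1]]'
python3 - <<'E'
from h import *
s=cam('scene');d=cam('side');st=arm.sense();e=st['ee_pos'];print(e,st['qpos'])
tip=e+[0,0,-19]
print(proj(s,[e,tip]),proj(d,[e,tip]))
crop(s,'s6.png',325,190,405,250,9);crop(d,'d6.png',265,180,325,230,12)
E
```

```text
time: 4.4
ee_pos: [487.9, 3.4, 86.8]
tool_rot: [[-0.996, 0.087, -0.001], [0.087, 0.996, -0.0], [0.001, -0.0, -1.0]]
wrist_force: [-0.8, -0.3, 0.7]
width: -0.1
[488.7561667    3.31638507  88.66883414] [-2.59783516e+00 -1.34994070e+01  1.14043074e+02 -6.56054649e-03
  7.93650031e+01 -8.75891444e+01]
[[344.91983694 230.26347157]
 [344.65318657 234.01130231]] [[296.81219394 231.73016675]
 [297.11768237 236.75185012]]
```

View pics/s6.png

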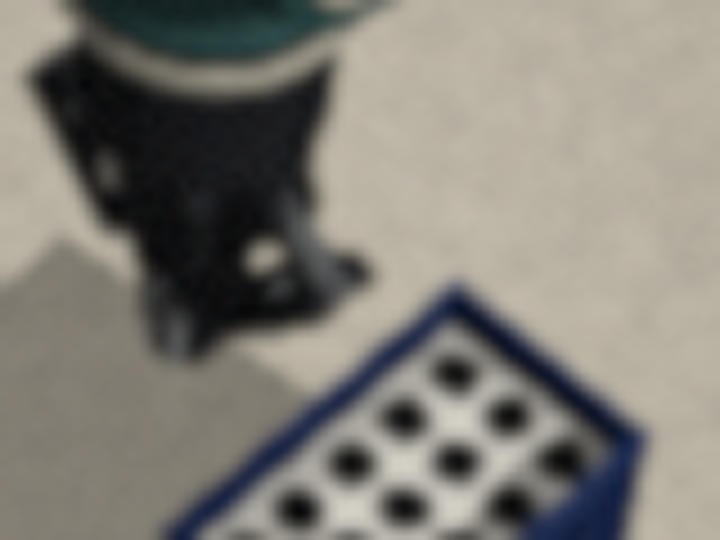

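View pics/d6.png

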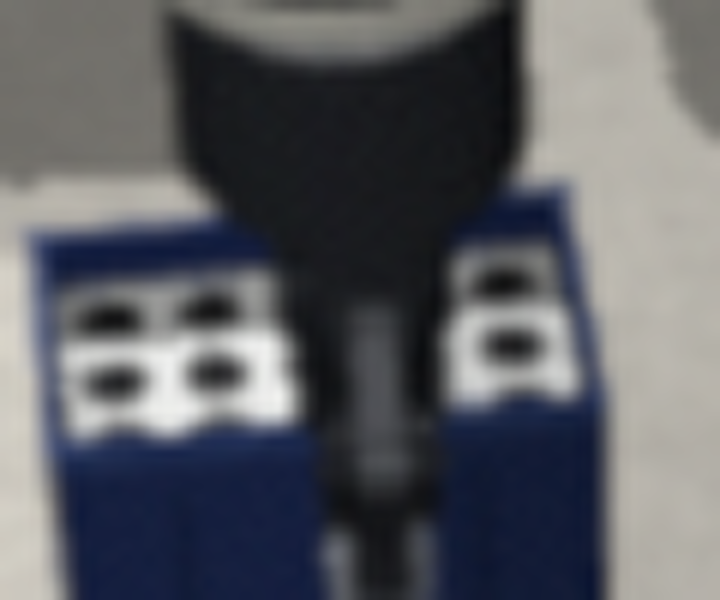

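The fingertip in the scene image, (345,230), now fits z≈90, which is below the rim. Push.

```bash
python3 -m creep '[[[0,10,0],[0,0,0],-1],[[0,20,0],[0,0,0],-1],[[0,28,0],[0,0,0],-1],[[0,36,0],[0,0,0],-1],[[0,44,0],[0,0,0],-1],[[0,52,1],[0,0,0],-1]]'
python3 - <<'E'
from h import *
s=cam('scene');crop(s,'s7.png',260,150,440,300,4.4)
E
```

```text
time: 5.25
ee_pos: [488.8, 55.7, 89.9]
tool_rot: [[-0.996, 0.087, 0.002], [0.087, 0.996, -0.0], [-0.002, -0.0, -1.0]]
wrist_force: [-0.2, -3.3, 2.6]
width: -0.4
```

View pics/s7.png

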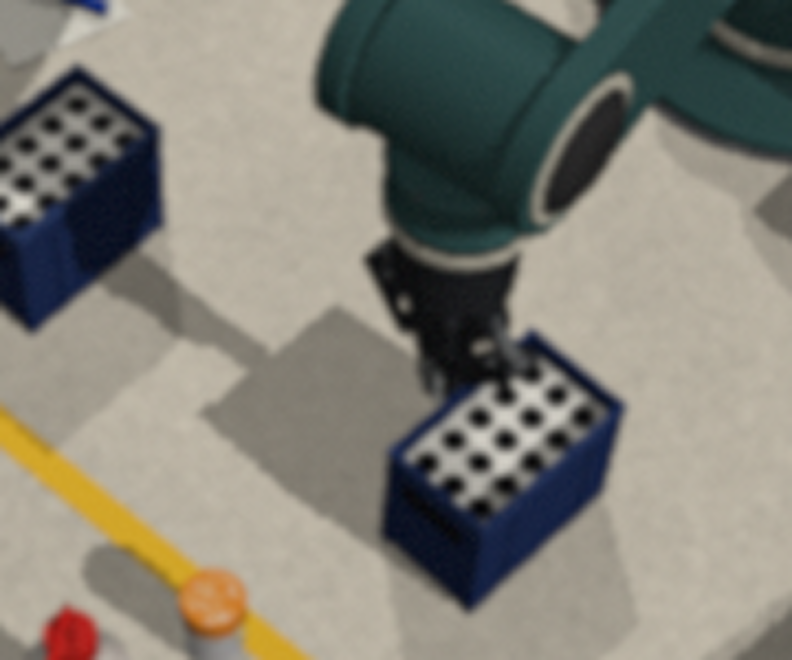

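The crate has slid about 12 mm without tipping. Friction at the fingertip is holding the right side down (Fz 2.6 N). I'll follow the tipping arc instead, rising as I push.

```bash
python3 -m creep '[[[0,6,5],[0,0,0],-1],[[0,13,10],[0,0,0],-1],[[0,20,14],[0,0,0],-1],[[0,27,18],[0,0,0],-1],[[0,34,21],[0,0,0],-1],[[0,41,24],[0,0,0],-1]]'
python3 - <<'E'
from h import *
s=cam('scene');crop(s,'s8.png',260,150,440,300,4.4)
E
```

```text
time: 6.05
ee_pos: [488.8, 97.9, 114.1]
tool_rot: [[-0.996, 0.087, 0.002], [0.087, 0.996, 0.0], [-0.002, 0.0, -1.0]]
wrist_force: [-0.3, -1.0, -0.4]
width: -0.0
```

View pics/s8.png

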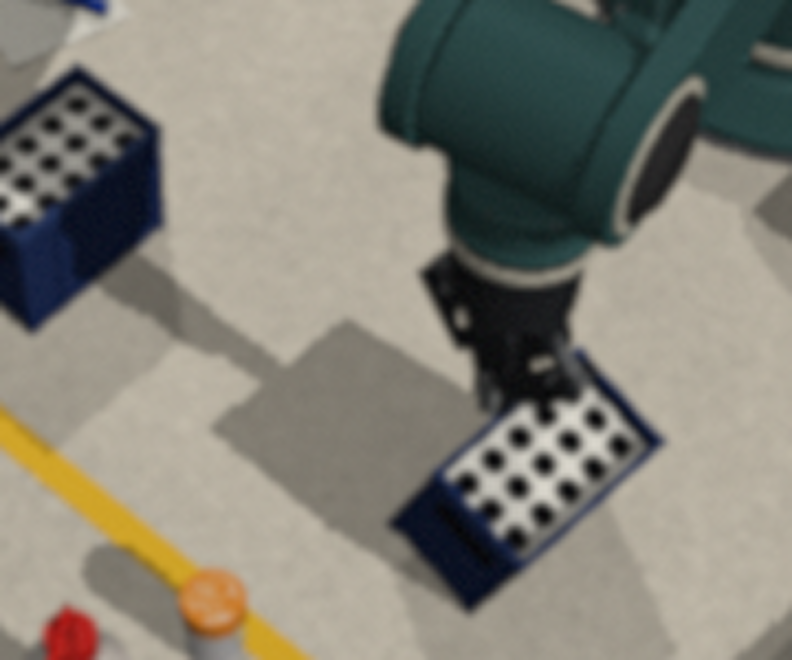

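It's tipping without sliding. Continue past the balance point.

```bash
python3 -m creep '[[[0,8,3],[0,0,0],-1],[[0,16,4],[0,0,0],-1],[[0,24,5],[0,0,0],-1],[[0,32,6],[0,0,0],-1],[[0,40,6],[0,0,0],-1],[[0,48,6],[0,0,0],-1],[[0,48,6],[0,0,0],-1],[[0,48,6],[0,0,0],-1],[[0,48,6],[0,0,0],-1]]'
python3 - <<'E'
from h import *
s=cam('scene');crop(s,'s9.png',260,150,440,300,4.4)
E
```

```text
time: 7.22
ee_pos: [488.9, 146.3, 120.5]
tool_rot: [[-0.996, 0.087, 0.002], [0.087, 0.996, 0.0], [-0.002, 0.001, -1.0]]
wrist_force: [-0.2, -0.2, 0.3]
width: 0.3
```

View pics/s9.png

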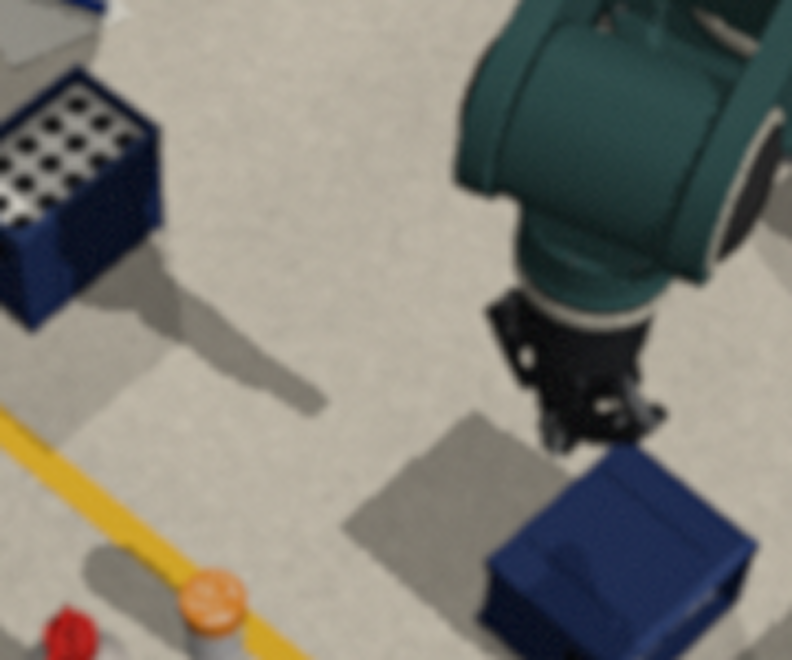

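It has fallen onto its left side. The undersides face −y, so the side camera should show them.

Run:
```python
from h import *
d=cam('side');crop(d,'d9.png',240,150,420,290,4.4)
```

```text
(no output)
```

View pics/d9.png

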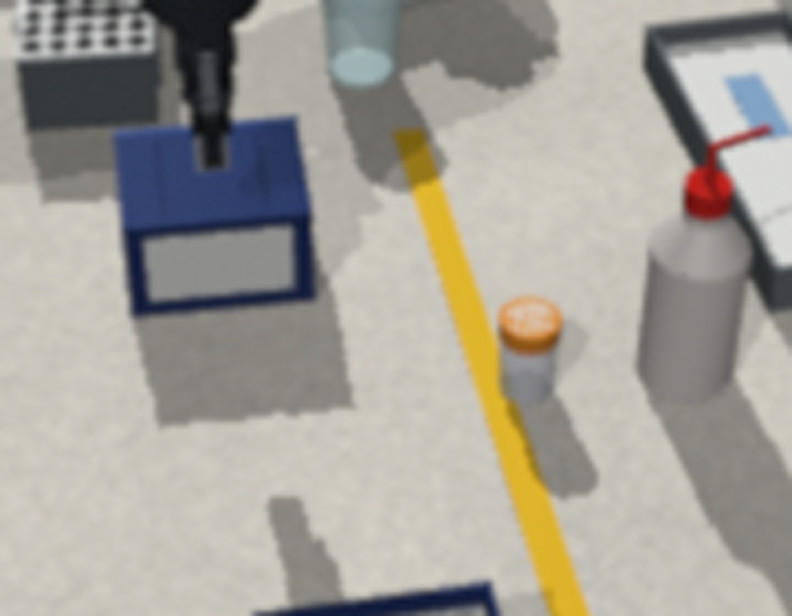

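The panel at (220,264) in the crop is blank, so this is crate_b and the right-hand crate carries the stamp. I'll go up and over to its right side.

```bash
python3 -m creep '[[[0,-20,40],[0,0,0],-1],[[0,-40,80],[0,0,0.3],-1],[[2,-90,90],[0,0,0.3],-1],[[6,-145,90],[0,0,0.3],-1],[[10,-200,90],[0,0,0.3],-1],[[14,-255,90],[0,0,0.3],-1],[[18,-310,90],[0,0,0.3],-1],[[22,-365,90],[0,0,0.3],-1],[[26,-420,90],[0,0,0.3],-1],[[26,-470,90],[0,0,0.3],-1],[[26,-480,90],[0,0,0.3],-1],[[26,-480,90],[0,0,0.3],-1]]'
python3 - <<'E'
from h import *
d=cam('side');crop(d,'d10.png',260,240,460,390,4)
s=cam('scene');crop(s,'s10.png',140,120,320,260,4.4)
E
```

```text
time: 8.82
ee_pos: [514.7, -333.9, 210.2]
tool_rot: [[-0.999, 0.036, 0.002], [0.036, 0.999, 0.001], [-0.002, 0.001, -1.0]]
wrist_force: [-0.2, 0.5, 0.3]
width: -0.0
```

View pics/d10.png

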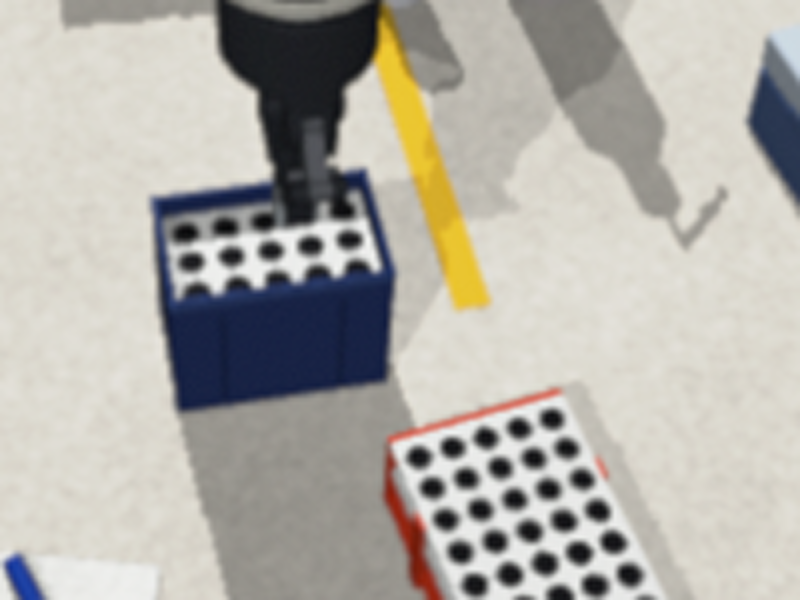

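View pics/s10.png

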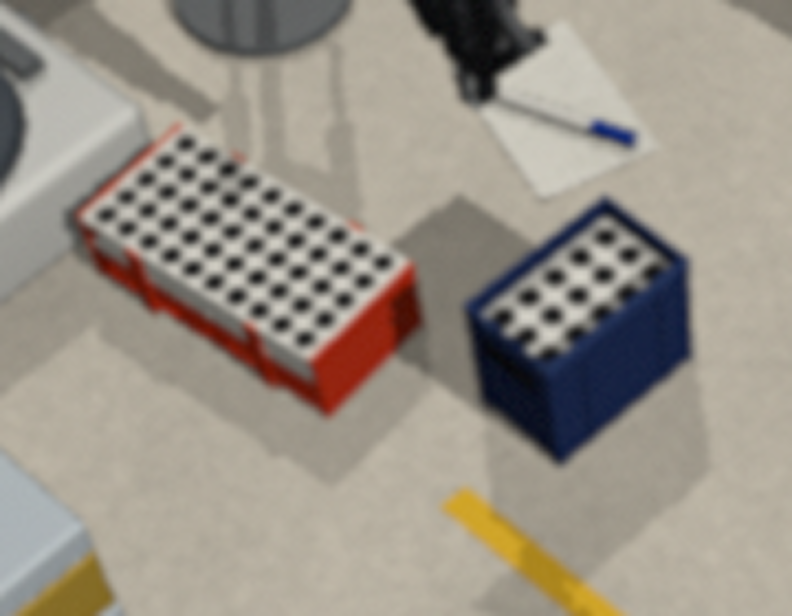

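Run:
```python
from h import *
s=cam('scene');d=cam('side')
def tri(a,b):
  o=least_squares(lambda p:np.r_[(proj(s,[p])-a).ravel(),(proj(d,[p])-b).ravel()],[515,-330,100]);return o.x.round(1),o.fun.round(1)
print(tri((248,142.3),(334,294.5)))
print('rack NL',tri((140+415/4.4,120+265/4.4),(260+388/4,240+440/4)))
print('rack FL',tri((140+318/4.4,120+360/4.4),(260+562/4,240+390/4)))
```

```text
(array([ 515.3, -335.5,  222.5]), array([ 0., -0.,  0.,  0.]))
rack NL (array([ 559.9, -374.8,   62.6]), array([-0.5,  0.2, -0.4, -0.1]))
rack FL (array([ 662.9, -364.3,   65. ]), array([-1.5,  0.5, -1.2, -0.3]))
```

The tip is at the expected xy, and clear of the rack corner at (560,-375). Going down beside the rim.

```bash
python3 -m creep '[[[0,0,-40],[0,0,0],-1],[[0,0,-80],[0,0,0],-1],[[0,0,-112],[0,0,0],-1],[[0,0,-125],[0,0,0],-1],[[0,8,-125],[0,0,0],-1],[[0,16,-125],[0,0,0],-1],[[0,24,-125],[0,0,0],-1]]'
python3 - <<'E'
from h import *
d=cam('side');crop(d,'d11.png',260,240,460,390,4)
s=cam('scene');crop(s,'s11.png',220,120,320,220,6)
E
```

```text
time: 9.9
ee_pos: [515.7, -308.1, 87.2]
tool_rot: [[-0.999, 0.033, 0.004], [0.033, 0.999, -0.0], [-0.004, -0.0, -1.0]]
wrist_force: [0.2, 0.1, 0.0]
width: -0.1
```

View pics/d11.png

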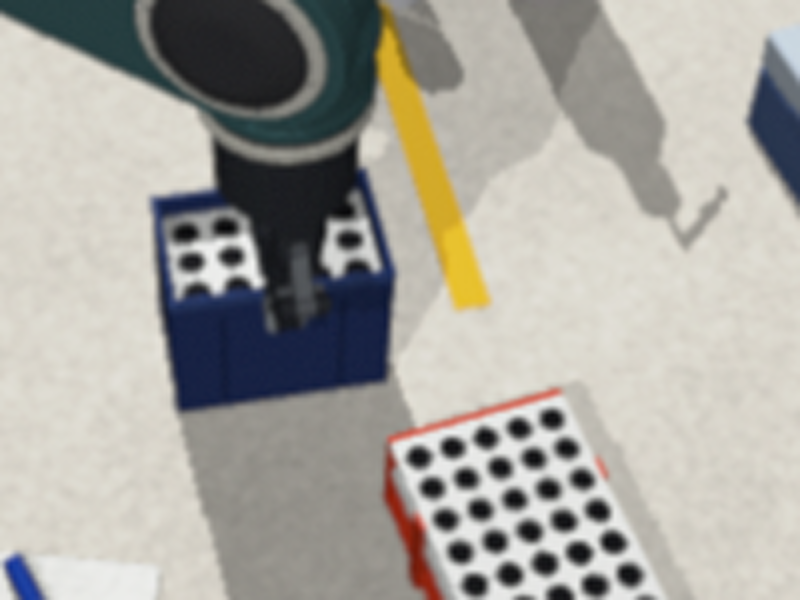

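View pics/s11.png

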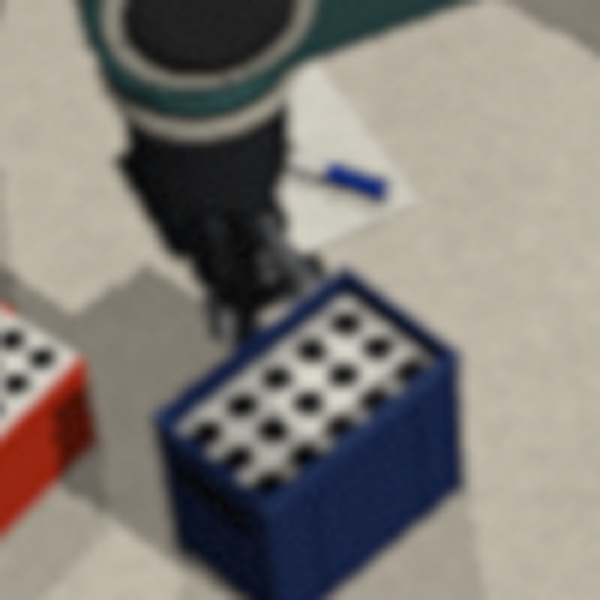

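Tip at the right face, about 15 mm below the rim, no contact yet. Now I'll approach and follow the arc.

```bash
python3 -m creep '[[[0,4,0],[0,0,0],-1],[[0,8,0],[0,0,0],-1],[[0,12,2],[0,0,0],-1],[[0,18,6],[0,0,0],-1],[[0,24,11],[0,0,0],-1],[[0,31,16],[0,0,0],-1],[[0,38,20],[0,0,0],-1],[[0,46,23],[0,0,0],-1],[[0,54,26],[0,0,0],-1]]'
python3 - <<'E'
from h import *
s=cam('scene');crop(s,'s12.png',200,120,350,240,5)
E
```

```text
time: 11.12
ee_pos: [515.5, -253.3, 112.9]
tool_rot: [[-0.999, 0.033, 0.004], [0.033, 0.999, -0.0], [-0.004, 0.0, -1.0]]
wrist_force: [0.8, -0.9, 1.0]
width: -0.3
```

View pics/s12.png

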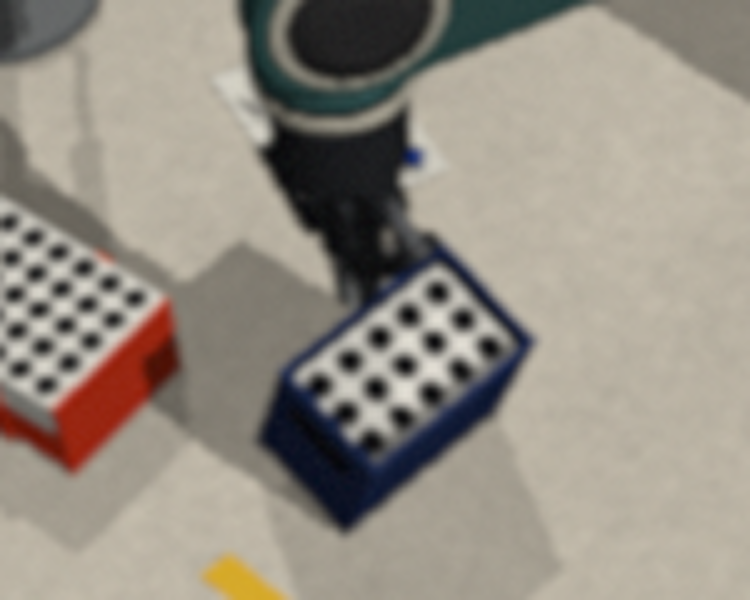

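It's tilting well, at about 0.3 rad. Continue.

```bash
python3 -m creep '[[[0,8,4],[0,0,0],-1],[[0,16,7],[0,0,0],-1],[[0,24,9],[0,0,0],-1],[[0,32,10],[0,0,0],-1],[[0,40,11],[0,0,0],-1],[[0,48,11],[0,0,0],-1],[[0,56,11],[0,0,0],-1],[[0,56,11],[0,0,0],-1],[[0,56,11],[0,0,0],-1],[[0,56,11],[0,0,0],-1]]'
python3 - <<'E'
from h import *
s=cam('scene');crop(s,'s13.png',200,120,350,240,5)
d=cam('side');crop(d,'d13.png',260,220,460,370,4)
E
```

```text
time: 12.42
ee_pos: [515.6, -196.8, 124.3]
tool_rot: [[-0.999, 0.033, 0.004], [0.033, 0.999, 0.0], [-0.004, 0.0, -1.0]]
wrist_force: [-0.4, 0.0, 0.3]
width: -0.1
```

View pics/s13.png

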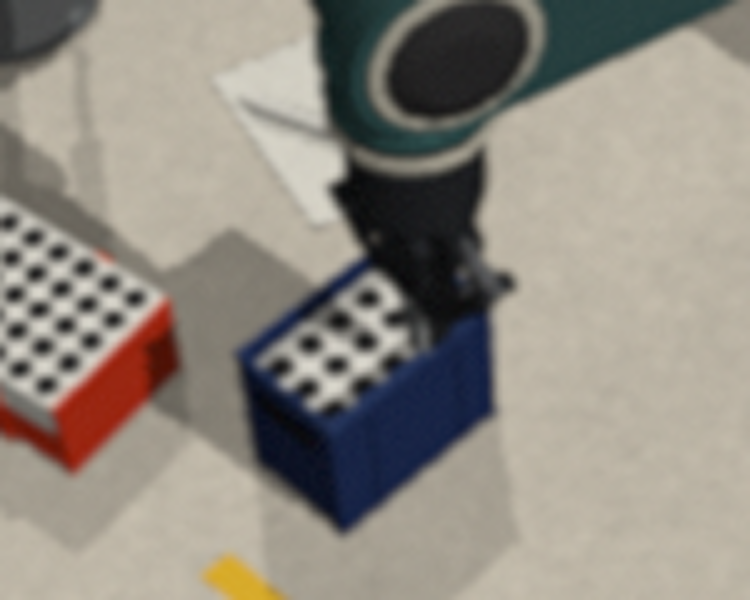

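View pics/d13.png

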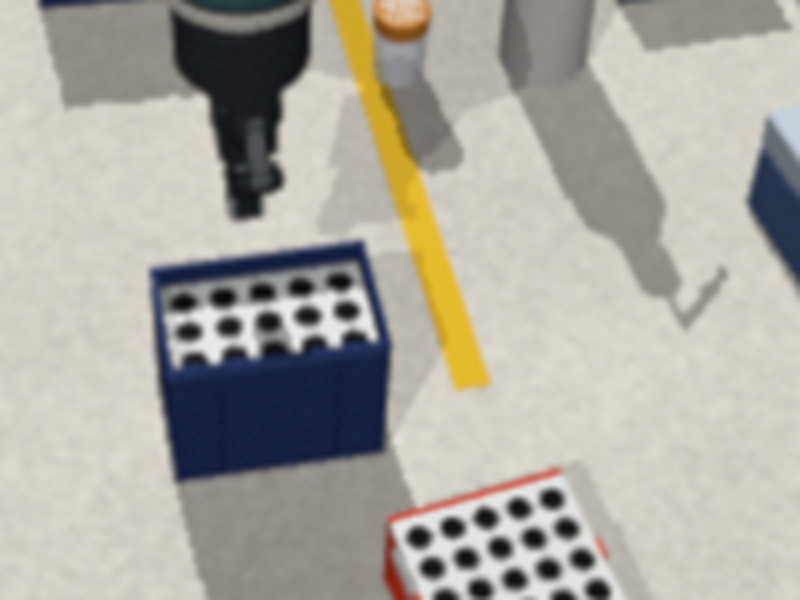

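The fingertip slid up over the rim and the crate dropped back upright, almost where it started. I'll retry with the tip about 12 mm lower and find contact by force before rising.

```bash
python3 -m creep '[[[0,0,40],[0,0,0],-1],[[0,-20,60],[0,0,0],-1],[[0,-65,60],[0,0,0],-1],[[0,-110,60],[0,0,0],-1],[[0,-136,60],[0,0,0],-1],[[0,-136,60],[0,0,0],-1],[[0,-136,20],[0,0,0],-1],[[0,-136,-20],[0,0,0],-1],[[0,-136,-50],[0,0,0],-1],[[0,-136,-50],[0,0,0],-1]]'
python3 -m creep '[[[0,8,0],[0,0,0],-1],[[0,16,0],[0,0,0],-1],[[0,22,0],[0,0,0],-1],[[0,28,0],[0,0,0],-1],[[0,32,0],[0,0,0],-1]]'
```

```text
time: 13.78
ee_pos: [514.8, -331.2, 72.2]
tool_rot: [[-0.999, 0.032, 0.001], [0.032, 0.999, 0.003], [-0.001, 0.003, -1.0]]
wrist_force: [0.6, -0.3, -0.6]
width: 0.1
time: 14.4
ee_pos: [514.9, -298.9, 72.5]
tool_rot: [[-0.999, 0.032, 0.001], [0.032, 0.999, 0.002], [-0.001, 0.002, -1.0]]
wrist_force: [0.3, -1.5, 1.4]
width: 0.1
```

Contact shows at y≈-299. Now the arc.

```bash
python3 -m creep '[[[0,6,4],[0,0,0],-1],[[0,13,9],[0,0,0],-1],[[0,20,13],[0,0,0],-1],[[0,27,17],[0,0,0],-1],[[0,34,20],[0,0,0],-1],[[0,41,23],[0,0,0],-1],[[0,48,25],[0,0,0],-1]]'
python3 - <<'E'
from h import *
s=cam('scene');crop(s,'s14.png',200,120,350,240,5)
d=cam('side');crop(d,'d14.png',260,220,460,370,4)
E
```

```text
time: 15.28
ee_pos: [515.0, -250.5, 97.7]
tool_rot: [[-0.999, 0.032, 0.001], [0.032, 0.999, 0.002], [-0.001, 0.002, -1.0]]
wrist_force: [0.6, -0.4, 0.6]
width: 0.1
```

View pics/s14.png

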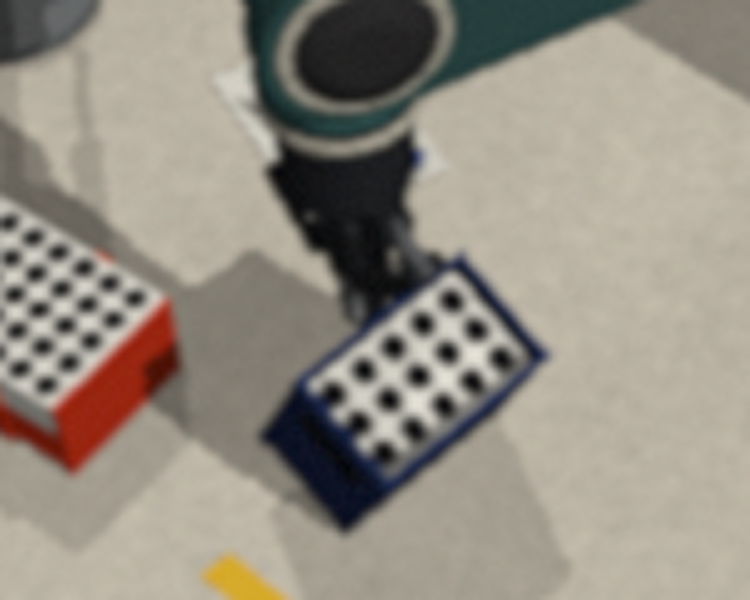

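View pics/d14.png

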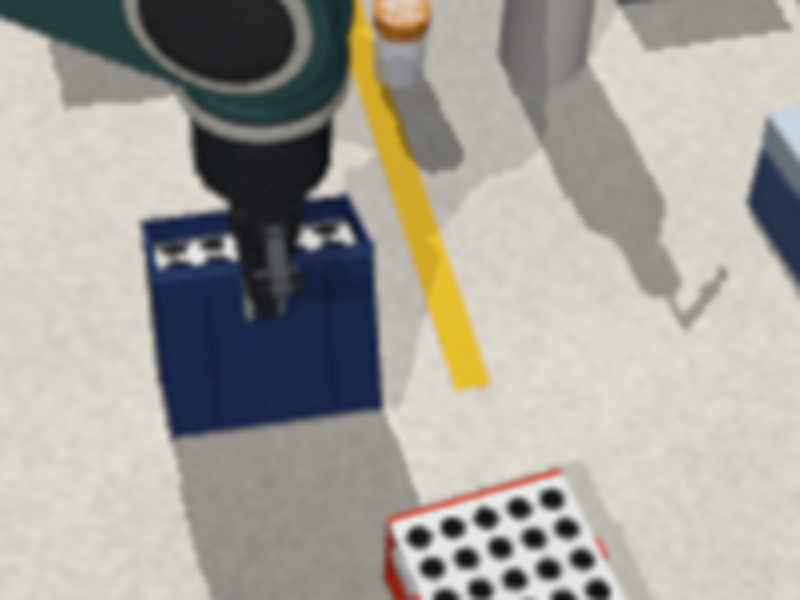

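Tilt is about 0.4 rad, and the tip is well below the rim. Continue with little rise.

```bash
python3 -m creep '[[[0,8,2],[0,0,0],-1],[[0,16,4],[0,0,0],-1],[[0,24,5],[0,0,0],-1],[[0,32,5],[0,0,0],-1],[[0,38,5],[0,0,0],-1],[[0,44,5],[0,0,0],-1],[[0,48,5],[0,0,0],-1],[[0,48,5],[0,0,0],-1],[[0,48,5],[0,0,0],-1]]'
python3 - <<'E'
from h import *
s=cam('scene');crop(s,'s15.png',200,120,350,240,5)
d=cam('side');crop(d,'d15.png',260,220,460,370,4)
E
```

```text
time: 16.5
ee_pos: [515.0, -202.5, 102.8]
tool_rot: [[-0.999, 0.032, 0.001], [0.032, 0.999, 0.002], [-0.001, 0.002, -1.0]]
wrist_force: [0.1, -1.0, 0.1]
width: 0.4
```

View pics/s15.png

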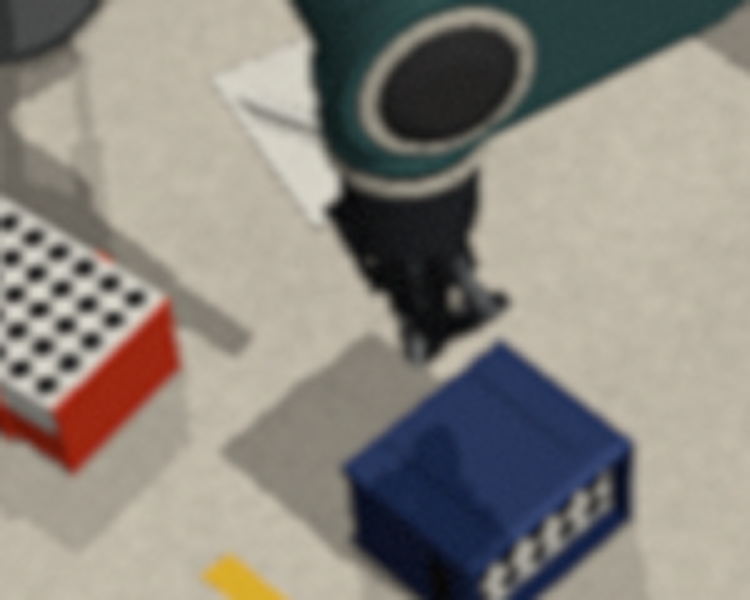

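View pics/d15.png

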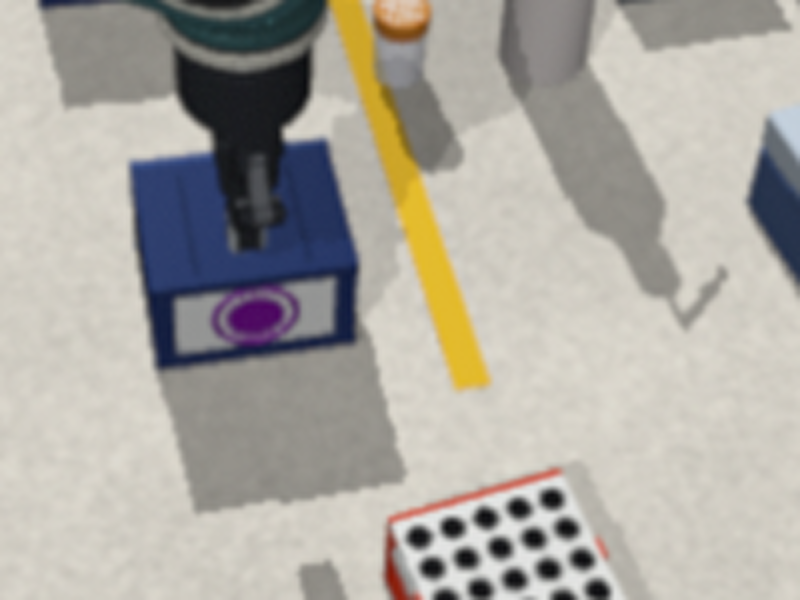

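The violet stamp shows at (255,315) in the side crop, so crate_a is the right-hand one and it lies on its left side. Now I'll fit its lying pose.

Run:
```python
from h import *
s=cam('scene');d=cam('side')
A={(-65,-55,80):(500,343),(-65,55,80):(632,443),(65,55,80):(480,576),(65,-55,80):(346,468),(-65,55,0):(630,520)}
B={(-65,-55,80):(152,292),(65,-55,80):(356,263),(65,55,80):(326,143),(-65,55,80):(132,165),(-65,-55,0):(162,368),(65,-55,0):(354,342)}
def T(k,q):
    c,n=np.cos(q[2]),np.sin(q[2]);return [q[0]+c*k[0]-n*k[1],q[1]+n*k[0]+c*k[1],k[2]]
for w in (1,2,3):
    def f(q):
        r=[]
        if w&1:r.append(proj(s,[T(k,q) for k in A])-[np.array(v)/5+[200,120] for v in A.values()])
        if w&2:r.append(proj(d,[T(k,q) for k in B])-[np.array(v)/4+[260,220] for v in B.values()])
        return np.concatenate(r).ravel()
    o=least_squares(f,[520,-150,0],x_scale=[100,100,1]);print(w,o.x.round(3),np.sqrt((o.fun**2).mean()).round(2))
```

```text
1 [ 5.23775e+02 -1.44106e+02 -2.50000e-02] 0.63
2 [ 5.23834e+02 -1.48433e+02 -3.80000e-02] 0.91
3 [ 5.23663e+02 -1.46462e+02 -3.30000e-02] 0.93
```

Crate_a's middle is at (524,-146), yaw -2°, and the tape at that y is at x≈651, so the push is about 127 mm. I'll go round behind it with the jaws about 60 mm apart for a two-point push.

```bash
python3 -m creep '[[[0,0,40],[0,0,0],0],[[-10,5,70],[0,0,0],0.4],[[-50,20,70],[0,0,0],0.4],[[-90,40,70],[0,0,0],0.4],[[-115,56,70],[0,0,0],0.4],[[-115,56,70],[0,0,0],0.4],[[-115,56,30],[0,0,0],0.4],[[-115,56,-10],[0,0,0],0.4],[[-115,56,-40],[0,0,0],0.4],[[-115,56,-60],[0,0,0],0.4],[[-115,56,-60],[0,0,0],0.4]]'
python3 - <<'E'
from h import *
s=cam('scene');crop(s,'s16.png',200,120,350,270,4)
d=cam('side');crop(d,'d16.png',220,200,420,350,4)
E
```

```text
time: 18.08
ee_pos: [399.7, -146.4, 41.5]
tool_rot: [[-0.999, 0.032, -0.001], [0.032, 0.999, 0.003], [0.001, 0.003, -1.0]]
wrist_force: [0.0, 0.4, 0.0]
width: 59.8
```

View pics/s16.png

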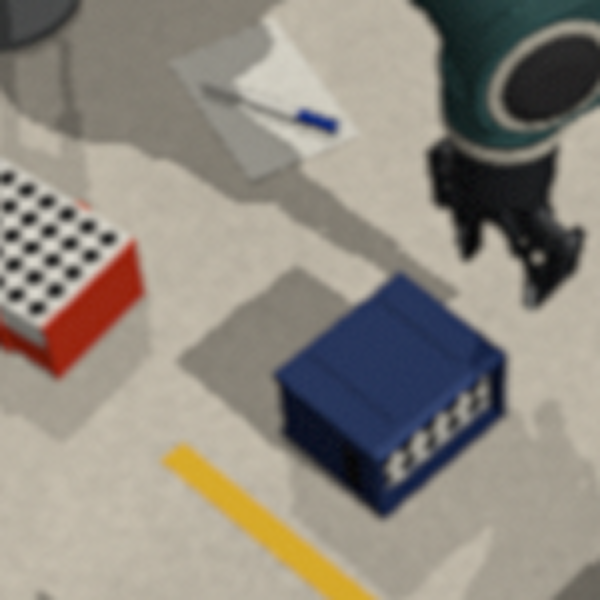

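View pics/d16.png

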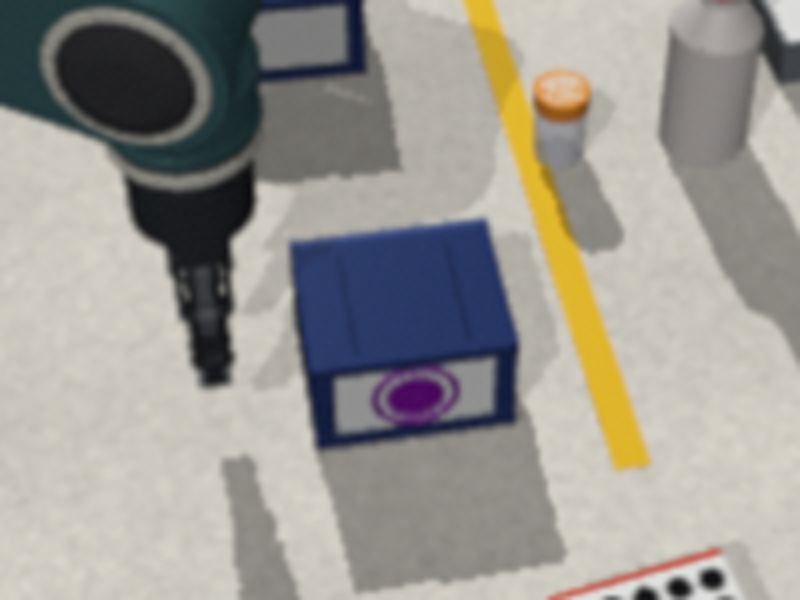

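Run:
```python
from h import *
s=cam('scene');d=cam('side')
o=least_squares(lambda p:np.r_[(proj(s,[p])-(316.75,183.75)).ravel(),(proj(d,[p])-(273.7,295.7)).ravel()],[400,-180,40]);print(o.x.round(1),o.fun.round(2))
```

```text
[ 399.8 -180.8   59.4] [ 0.3  -0.16  0.26  0.1 ]
```

The tip is about 59 mm up (the nominal offset would put it near 22). I'll lower 15 mm and push, stopping short for a check.

```bash
python3 -m creep '[[[0,0,-10],[0,0,0],0.4],[[10,0,-15],[0,0,0],0.4],[[28,0,-15],[0,0,0],0.4],[[42,0,-15],[0,0,0],0.4],[[54,0,-15],[0,0,0],0.4],[[66,0,-15],[0,0,0],0.4],[[78,0,-15],[0,0,0],0.4],[[90,0,-15],[0,0,0],0.4],[[102,0,-15],[0,0,0],0.4],[[114,0,-15],[0,0,0],0.4],[[126,0,-15],[0,0,0],0.4],[[134,0,-15],[0,0,0],0.4]]'
python3 - <<'E'
from h import *
s=cam('scene');crop(s,'s17.png',200,120,350,270,4)
d=cam('side');crop(d,'d17.png',220,200,420,350,4)
E
```

```text
time: 19.77
ee_pos: [535.4, -146.8, 28.9]
tool_rot: [[-0.999, 0.032, 0.003], [0.032, 0.999, 0.002], [-0.003, 0.002, -1.0]]
wrist_force: [-2.7, 0.1, 1.6]
width: 59.6
```

View pics/s17.png

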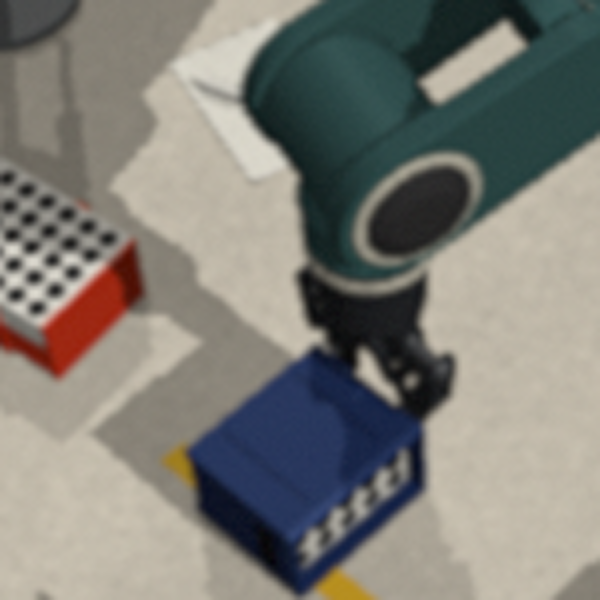

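View pics/d17.png

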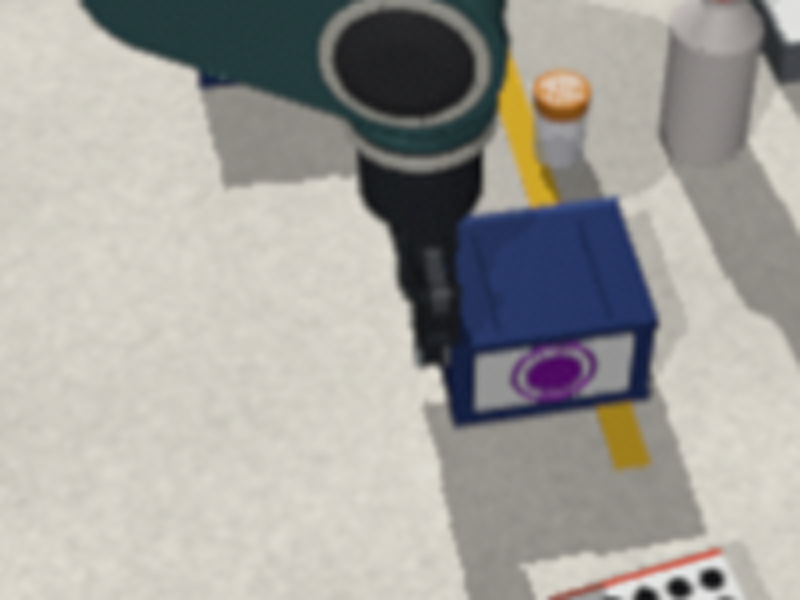

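```bash
cat > fit.py <<'E'
from h import *
def T(k,q):
    c,n=np.cos(q[2]),np.sin(q[2]);return [q[0]+c*k[0]-n*k[1],q[1]+n*k[0]+c*k[1],k[2]]
def fit(A,B,so,ss,do,ds,g):
  s=cam('scene');d=cam('side')
  for w in (1,2,3):
    def f(q):
        r=[]
        if w&1:r.append(proj(s,[T(k,q) for k in A])-[np.array(v)/ss+so for v in A.values()])
        if w&2:r.append(proj(d,[T(k,q) for k in B])-[np.array(v)/ds+do for v in B.values()])
        return np.concatenate(r).ravel()
    o=least_squares(f,g,x_scale=[100,100,1]);print(w,o.x.round(3),np.sqrt((o.fun**2).mean()).round(2))
E
python3 - <<'E'
from fit import *
A={(-65,-55,80):(318,350),(-65,55,80):(420,428),(65,55,80):(297,536),(65,-55,80):(190,454),(-65,55,0):(424,487),(65,55,0):(303,594),(65,-55,0):(203,513)}
B={(-65,-55,80):(452,348),(65,-55,80):(655,322),(65,55,80):(614,200),(-65,-55,0):(458,424),(65,-55,0):(649,397)}
fit(A,B,[200,120],4,[220,200],4,[600,-150,0])
E
```

```text
1 [ 6.10452e+02 -1.44749e+02 -1.40000e-02] 1.16
2 [ 6.11920e+02 -1.47108e+02 -3.40000e-02] 0.84
3 [ 6.10941e+02 -1.45711e+02 -2.00000e-02] 1.11
```

Middle is at x≈611, so about 40 mm remain. Push on, then back off and lift.

```bash
python3 -m creep '[[[10,0,0],[0,0,0],0.4],[[20,0,0],[0,0,0],0.4],[[30,0,0],[0,0,0],0.4],[[37,0,0],[0,0,0],0.4],[[40,0,0],[0,0,0],0.4],[[40,0,0],[0,0,0],0.4],[[30,0,0],[0,0,0],0.4],[[5,0,0],[0,0,0],0.4],[[-20,0,10],[0,0,0],0.4],[[-50,0,50],[0,0,0],0.4],[[-90,0,100],[0,0,0],0.4],[[-110,0,140],[0,0,0],0.4]]'
python3 - <<'E'
from h import *
s=cam('scene');crop(s,'s18.png',160,150,360,300,4);crop(s,'s18f.png',0,0,640,480,1)
d=cam('side');crop(d,'d18.png',240,180,440,330,4);crop(d,'d18f.png',0,0,640,480,1)
E
```

```text
time: 21.48
ee_pos: [422.7, -146.6, 170.5]
tool_rot: [[-0.999, 0.032, 0.004], [0.032, 0.999, 0.001], [-0.004, 0.001, -1.0]]
wrist_force: [0.4, 0.2, 0.2]
width: 59.9
```

View pics/s18.png

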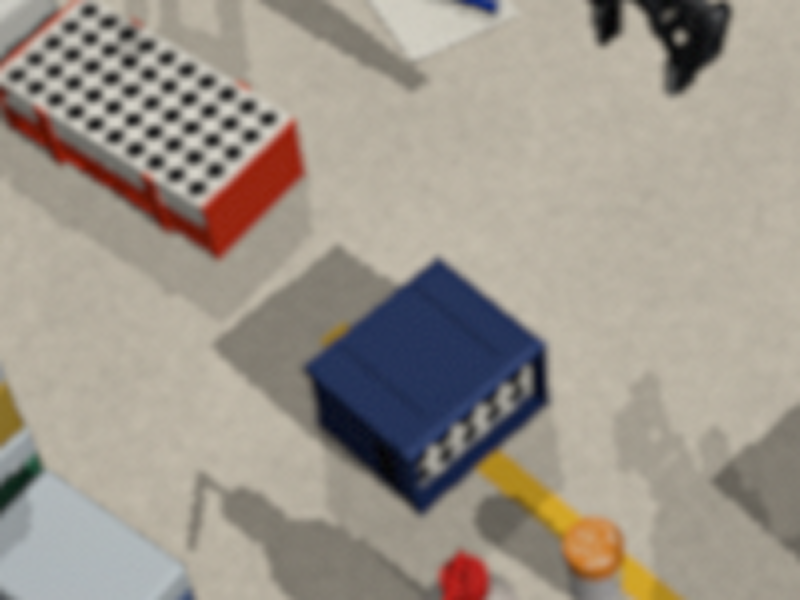

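View pics/d18.png

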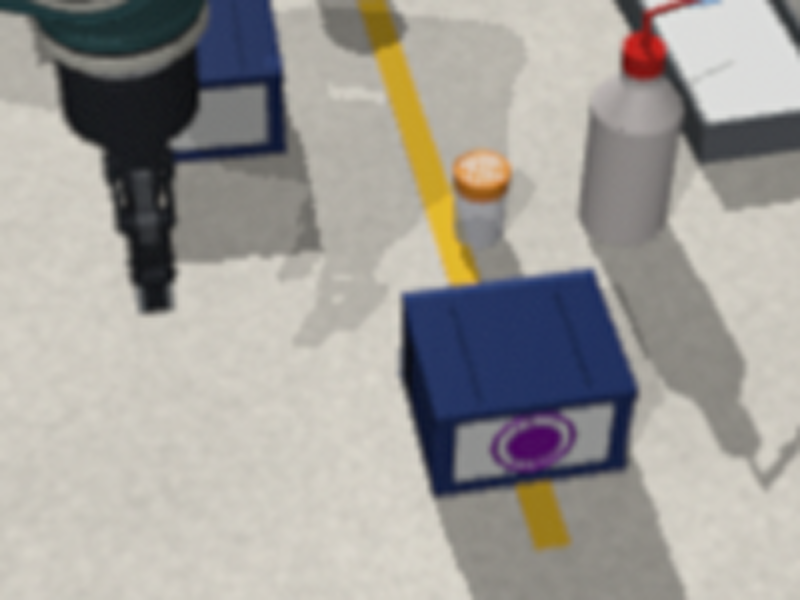

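View pics/s18f.png

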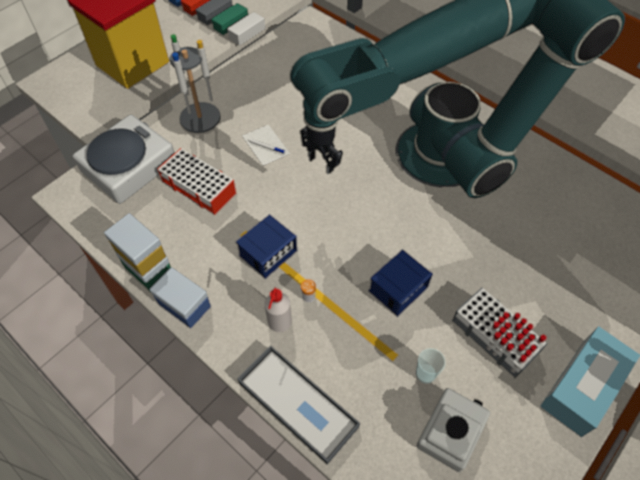

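View pics/d18f.png

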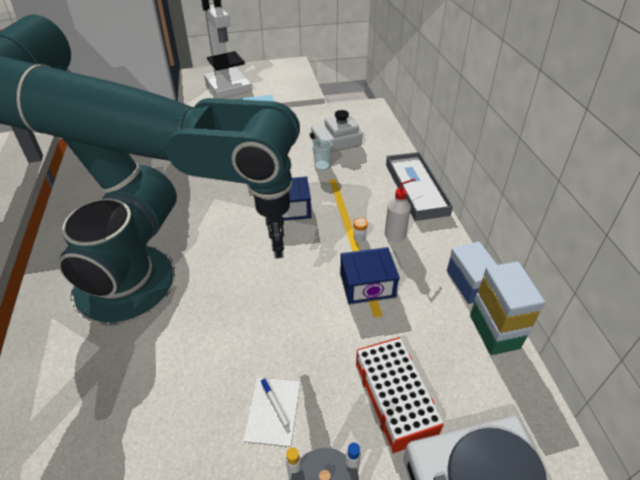

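Run:
```python
from fit import *
A={(-65,-55,80):(438,260),(-65,55,80):(546,346),(65,55,80):(412,455),(65,-55,80):(307,370),(-65,55,0):(547,402),(65,55,0):(422,512),(65,-55,0):(323,430)}
B={(-65,-55,80):(430,417),(65,-55,80):(634,390),(65,55,80):(592,270),(-65,55,80):(403,296),(-65,-55,0):(438,494),(65,-55,0):(626,468)}
fit(A,B,[160,150],4,[240,180],4,[650,-150,0])
s=cam('scene');d=cam('side')
P=np.vstack([back(d,[(240+543/4,180+485/4),(240+552/4,180+547/4),(240+375/4,180+2/4)],0),back(s,[(160+488/4,150+462/4),(160+560/4,150+515/4),(394,355.5)],0)]);print(P.round(1))
q=np.polyfit(P[:,1],P[:,0],1);print(q,'x at -146:',np.polyval(q,-146))
crop(s,'s19.png',350,230,450,330,6)
```

```text
1 [ 6.51092e+02 -1.44624e+02 -2.20000e-02] 0.92
2 [ 6.50882e+02 -1.47336e+02 -3.60000e-02] 0.93
3 [ 6.50913e+02 -1.45768e+02 -2.70000e-02] 0.98
[[ 657.7 -204.9    0. ]
 [ 649.6 -253.8   -0. ]
 [ 662.5  317.8    0. ]
 [ 653.9  -88.4    0. ]
 [ 651.4  -20.5    0. ]
 [ 656.5  319.2    0. ]]
[1.20507227e-02 6.55124754e+02] x at -146: 653.3653482715192
```

View pics/s19.png

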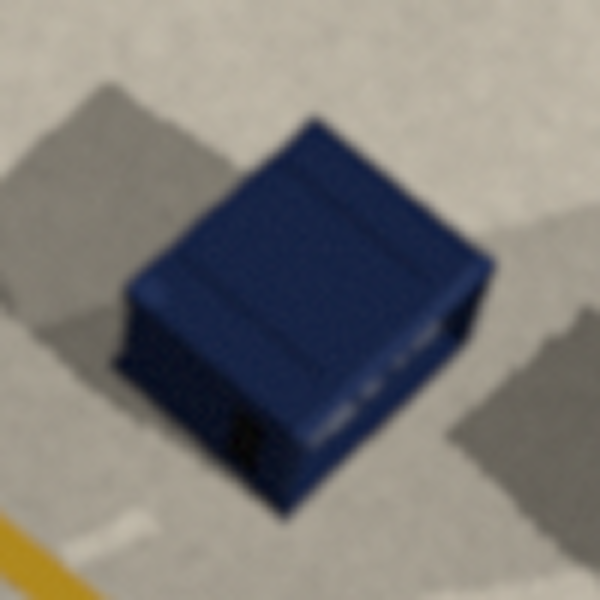

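Run:
```python
from h import *
s=cam('scene');p=back(s,[(401.8,276.3)],80)[0];p[2]=40;print(p.round(0),np.linalg.norm(p-[488,91,55]))
st=arm.sense();print(st['time'],st['qvel'].max(),st['wrist_force'])
print(arm.close_job())
```

```text
[496. 210.  40.] 119.74299972987048
21.825 0.5217650080647522 [-1.16383475 -0.08473864 -0.13475263]
the job is handed in; nothing more can be done
None
```

I tipped both crates onto their left sides. The right-hand one carries the violet stamp (crate_a), and I pushed it forward until the tape runs beneath its middle. The job was handed in at 21.8 s of the 61 s allowed.

**Final checks**
- **Stamped crate:** its middle is at x ≈ 651 mm. The tape's centre line there is at x ≈ 653 mm, so it is about 2 mm off against the 25 mm allowed.
- **Blank crate:** its middle is about 120 mm from where it began, against the 170 mm allowed. About 12 mm of that came from sliding before it tipped.
- **Bystanders:** the jar, racks, beaker, bottle and marker look unmoved in the last pictures; I did not measure them.
- **Robot:** the gripper was clear of everything.

**What went wrong or disagreed**
- **Fingertip height:** in the pictures the fingertips sat roughly 20 to 37 mm higher than the stated 19 mm TCP offset implies. My first push on the blank crate passed over its rim, so I used the heights measured from the pictures after that.
- **Slip on the stamped crate:** on the first try the fingertip slid over the rim and the crate dropped back upright. A lower contact worked.
- **Seeing the undersides:** the side camera showed them, not the scene camera as the task says.
- **Tape position:** my readings of the tape varied by about 7 mm either way, still within tolerance.

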